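# Snap the walnut jar's clamp shut and slide it back into the tiled niche

### The job

The clear jar of walnuts stands at the mouth of the tiled niche with its steel clamp lever still sticking out. Press the lever down with a fingertip until it snaps shut against the jar, then push the jar, standing upright on the counter, back into the free place in the niche until no part of it sticks out past the front of the tiles. Do not lift the jar, and leave the bottles, the mortar and the scoop where they are.

Things in the scene. Friction and masses are not known exactly. Their poses are not given: they have to be found in the camera images.
- niche: Fixed tiled ledge, 156 mm high, with a niche open at front and top, floor level with the counter (z 0). Origin: on the counter, mid-mouth, in the plane of the tiles' front. +x points into the niche, +y left. Niche 690 mm wide, 180 deep. A shut wooden tilt-out box (104 wide, 135 high, front at x 12) is fixed at its right (-y) end. The middle, y -125 to 125, is free for the jar.
- jar: Loose squat clear plastic jar of walnuts with a white lid: diameter 100 mm (lid 99), height 107, about 0.7 kg. Origin: centre of its underside, z up. The clamp is on its own -x side, facing out of the niche within 0.35 rad; shut, it reaches 66 mm from the jar's axis. A hinge reaches 56 mm on the +x side. The lid stays on and sinks 3 mm as the clamp shuts.
- clamp (a joint): Angle of the clamp lever about its level pin, rad: 0 = open stop (sticks out, 19 degrees above level), 0.33 = straight out, level, 1.9 = shut (hangs straight down by the jar's wall). Starts open. Over-centre spring: dead centre at 1.4; short of it the lever springs back open, past it it snaps shut by itself. Stiffest near 0.6: about 0.12 N m (4 N at 30 mm from the pin).
- clamp_pivot (a point): Middle of the lever's pin, fixed on the jar: 60 mm from the jar's axis on its -x side, 82 mm above its underside. Its axes are parallel to the jar's; the pin runs along y.
- clamp_tip (a point): Middle of the free end of the lever, 44 mm from the pin. The lever is a steel plate 26 mm wide and 3 mm thick with a rolled end 6 mm thick and a black thumb pad.
- bottle_a: Loose bystander. Amber glass bottle with shut swing-top stopper, 66 mm diameter, 218 mm high, 0.55 kg, standing in the niche; origin at the centre of its underside, z up.
- bottle_b: Loose bystander. A second amber bottle just like bottle_a, also standing in the niche.
- mortar: Loose bystander. Blue ceramic mortar, open at the top, 94 mm diameter, 70 mm high, 0.6 kg, standing in the niche; origin at the centre of its underside.
- scoop: Loose bystander. Steel measuring scoop on the counter in front of the right part of the niche: round cup 48 mm in diameter and 28 mm high, flat handle along its own -x to 115 mm from the cup's axis; origin at the centre of the cup's underside.

How it is judged:
By the outcome, as a careful person would: the job done as asked, in the order asked, and still so for the second after the job is handed in, with the robot touching nothing.
It also fails if it takes over 51 s, if anything falls off the work surface, if the arm or the gripper's body presses on something with over 40 N, if the wrist force passes 120 N, or if a joint passes its speed limit or range.

### The arm

A 6-joint arm with a two-finger parallel gripper is mounted at the origin on the work surface. World frame = base frame: x ahead of the robot, y to its left, z up, the work surface at z = 0. Lengths are in mm, angles in rad, forces in N, time in s.
With the tool pointing down it reaches from about 325 to 850 mm from the base axis. Payload 4.4 kg.
Tool frame: the origin (TCP) lies between the finger pads; the fingertips stand bot.finger_overhang ahead of it and the grasp point (between the pads) is the TCP (bot.finger_overhang is the distance from the TCP to the fingertips, in mm); x points along the fingers, y is the direction in which the jaws open and shut, and the axes are right-handed (so a half turn about x gives the same grasp; the last joint's range is limited). The gripper opens to 94 mm and grips with 3 to 60 N. Pads are 16 mm wide; open, the fingers measure 119 mm over their backs; the gripper's body (75 mm by 177 mm) begins 78 mm behind the grasp point.
Start: joints at [-1.292, 0.207, 1.542, -0, 1.393, -0.15], TCP at [239.585, -522.711, 224.447] pointing down, gripper open.
Joint ranges: [-2.73, 2.73], [-0.86, 2.22], [0.23, 2.46], [-1.11, 4.25], [0.08, 2.63], [-2.82, 2.82]. Speed limits (rad/s): [2.79, 2.79, 3.14, 3.14, 3.14, 3.14].

### API

Orientations are given as [roll, pitch, yaw] about the fixed x, y, z axes, in that order (R = Rz(yaw) Ry(pitch) Rx(roll)).
In Python, from cell import bot gives the robot as it stands.
- The arm moves only by the tool drive_tool, never from a script. Its argument "steps" is a list of rows, each an object of numbers: "jaw": the closure in counts, from 0 (fully open) to 255 (shut); "dx", "dy", "dz": the shift along the world's x, y, z in mm; "roll": the turn about the world's z in rad. In form: [{"jaw": .., "dx": .., "dy": .., "dz": .., "roll": ..}, ...]. A call has 1 to 20 rows; each row is the pose to reach, as a shift and turn from the pose commanded when the call began; what a row does not reach only later rows make up. A row lasts 1/12 s, in which the tool goes at most 41.7 mm and 7.16 degrees, less where a joint would pass 70% of its speed; a pose out of reach is approached as far as the arm can. A call with a gripper value outside its range is refused whole. The fingers move at their own pace and stop on an object; the grip force is fixed at half the most. Time passes only in rows, so rows that repeat a pose let the fingers close. It gives the time, the measured TCP pose, the force and the opening at its end, in the units of the state.
- bot.get_obs(): the state, without advancing time (a new reading comes with each control period).
- bot.grab_frame(name): name is "scene" or "top"; returns a dict with "image" (400x640x3 uint8, red, green, blue), "depth" (400x640 float32, mm along the optical axis (not along the pixel's ray), 0 where there is no reading), "K" (3x3 intrinsics, pixels), "k1" (the pictures are not rectified: a ray, as slopes to the right and down, at radius r is drawn at 1 + k1 r^2 times it, then the intrinsics apply), "camera_from_world" (4x4, takes a point from world to camera coordinates). Camera axes: x right, y up, looking along -z (the intrinsics and any distortion apply to the point x, -y, -z); pixel columns grow to the right and rows downward; lengths in mm; the calibration is good to about 2 mm. A picture is of the moment at which its call begins.
- bot.hand_in(): hands the job in, once; it reports no verdict.
Trained networks look in the newest picture that a camera, given by its name, has taken for a name from the list of things; names that differ only in an ending like _2 or _b are one class to them, and where a whole thing is asked for, a point or a joint stands for the part that bears it (a point fixed in the world has none). Each returns a list of dicts, best first, with "p" (0 to 1); they miss things now and then, are a little off and sometimes report something else, mostly with a low value. They report only what shows in the picture. A call takes as long as a camera call.
- bot.silhouettes(camera, query): "pixels" (400x640 bool, what is visible of it) and "at" ([row, column] in pixels, amid what is visible of it).
The state is a dict: "time_s": time; "joint_pos": joint angles; "joint_vel": joint speeds; "tau": joint torques, N m; "ee_pos": TCP position; "ee_rot": TCP orientation; "force": force on the tool from outside, world axes, zero at the start; "moment": the same for the moment, N m; "width": finger opening in mm.
Only numpy, scipy, OpenCV 4.12 (cv2) and the standard library are available. Lean on these libraries where they do the work, as an engineer would, in place of code of your own. Each camera call takes 0.05 s, during which the arm holds its last target.

## Working session

There is one attempt and no reset: what is moved stays moved. The work goes in short steps, Python scripts to look and compute and a tool call to move; the robot and the scene stay as the last step left them, time stands still between calls to the robot, and variables do not carry over. Pictures are saved under pics/ and viewed, and the job is handed in when it is done.

Besides the shell and the picture viewer there is one more tool, called after "Emit:" as name(argument=value, ...) on one line, values as JSON. drive_tool: Moves the arm, as the interface text tells. Its arguments: {"type":"object","properties":{"steps":{"type":"array"}},"required":["steps"]}

```bash
ls; mkdir -p pics
python3 - <<'E'
from cell import bot
import cv2
print(bot.finger_overhang, bot.get_obs())
for n in("scene","top"):
    f=bot.grab_frame(n); cv2.imwrite(f"pics/{n}0.png",f["image"][:,:,::-1]); print(n,f["K"],f["k1"],f["camera_from_world"])
    import numpy as np; np.savez(f"{n}0.npz",**f)
E
```

```text
pics
19.0 {'time_s': 0.0, 'joint_pos': array([-1.29150536e+00,  2.07449481e-01,  1.54292164e+00, -5.22073625e-05,
        1.39348084e+00, -1.50502730e-01]), 'joint_vel': array([-7.01362507e-04,  5.99800902e-04,  3.00340681e-04,  1.18859398e-03,
        2.09916358e-05, -1.28819797e-03]), 'tau': array([ 1.02102909e-03, -3.70878625e+01, -2.81417531e+01,  6.97925943e-02,
        3.62806558e-02, -1.60144391e-04]), 'ee_pos': array([ 239.35612776, -521.98560169,  223.28934759]), 'ee_rot': array([-1.69856683,  1.56853644,  1.87282879]), 'force': array([ 1.07242011,  0.26013936, -0.19148719]), 'moment': array([ 0.02124568,  0.00858248, -0.03387018]), 'width': 93.93954978602507}
scene [[439.38931812   0.         317.999996  ]
 [  0.         439.38931812 195.33717419]
 [  0.           0.           1.        ]] 0.022264621841090803 [[-5.70906902e-01  8.20974901e-01 -8.09452211e-03  2.97611512e+02]
 [-6.10554453e-01 -4.17947563e-01  6.72713234e-01  3.15275980e+02]
 [ 5.48897594e-01  3.88998775e-01  7.39859030e-01 -1.44346270e+03]
 [ 0.00000000e+00  0.00000000e+00  0.00000000e+00  1.00000000e+00]]
top [[519.33175937   0.         319.00666048]
 [  0.         519.33175937 196.34307815]
 [  0.           0.           1.        ]] -0.10978444106384189 [[ 1.60473887e-02 -9.99814549e-01 -1.06465860e-02  4.49760294e+01]
 [ 9.91669257e-01  1.45537931e-02  1.27985439e-01 -5.82495043e+02]
 [-1.27806755e-01 -1.26117241e-02  9.91718901e-01 -1.50693608e+03]
 [ 0.00000000e+00  0.00000000e+00  0.00000000e+00  1.00000000e+00]]
```

View pics/scene0.png

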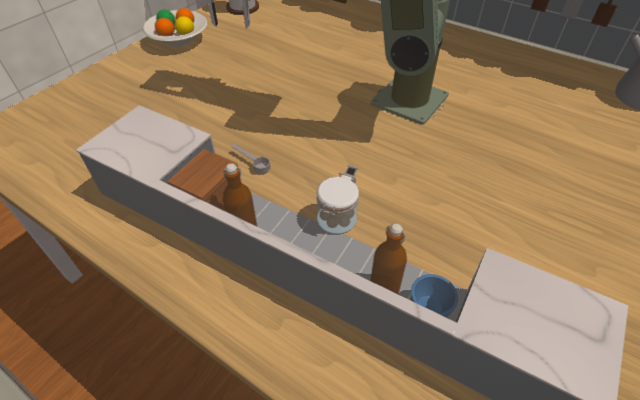

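View pics/top0.png

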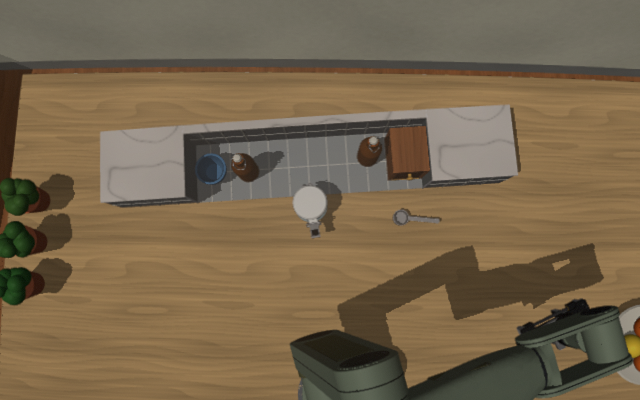

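The top view shows the jar lid at about (310,203), the lever tip at (316,235), the scoop at (402,217) and the bottles at (243,167) and (370,152). I measure these positions next.

```bash
cat > h.py <<'E'
import numpy as np, cv2
def rays(f,uv):
    K=f["K"];k=float(f["k1"]);uv=np.atleast_2d(np.asarray(uv,float))
    d=np.array([k,0,0,0,0.])
    return cv2.undistortPoints(uv.reshape(-1,1,2),K,d,None,None).reshape(-1,2)
def world(f,uv,depth=None):
    uv=np.atleast_2d(uv); s=rays(f,uv)
    if depth is None: depth=f["depth"][uv[:,1].astype(int),uv[:,0].astype(int)]
    z=np.asarray(depth,float)
    pc=np.c_[s[:,0]*z,-s[:,1]*z,-z]
    T=np.linalg.inv(f["camera_from_world"]); return pc@T[:3,:3].T+T[:3,3]
def atz(f,uv,z):
    uv=np.atleast_2d(uv); s=rays(f,uv);T=np.linalg.inv(f["camera_from_world"])
    d=np.c_[s[:,0],-s[:,1],-np.ones(len(s))]@T[:3,:3].T;o=T[:3,3]
    return o+d*((z-o[2])/d[:,2])[:,None]
def proj(f,P):
    P=np.atleast_2d(P);T=f["camera_from_world"];c=P@T[:3,:3].T+T[:3,3]
    s=np.c_[c[:,0]/-c[:,2],-c[:,1]/-c[:,2]]; r=(s**2).sum(1); s=s*(1+float(f["k1"])*r)[:,None]
    return s@np.diag([f["K"][0,0],f["K"][1,1]])+f["K"][:2,2]
def mpts(f,m):
    v,u=np.nonzero(m&(f["depth"]>0)); return world(f,np.c_[u,v]),np.c_[u,v]
E
cat > look.py <<'E'
from cell import bot
import sys,numpy as np,cv2
from h import *
tag=sys.argv[1]
qs=sys.argv[2].split(",")
for n in("scene","top"):
    f=bot.grab_frame(n); np.savez(f"{n}{tag}.npz",**f); cv2.imwrite(f"pics/{n}{tag}.png",f["image"][:,:,::-1])
    for q in qs:
        for i,d in enumerate(bot.silhouettes(n,q)[:3]):
            m=d["pixels"]; P,_=mpts(f,m)
            np.save(f"m_{n}_{q}_{i}_{tag}.npy",m)
            print(n,q,round(d["p"],2),np.round(d["at"]),m.sum(), "med",np.round(np.median(P,0)),"lo",np.round(np.percentile(P,3,axis=0)),"hi",np.round(np.percentile(P,97,axis=0)))
E
python3 look.py 1 jar,clamp,clamp_tip,clamp_pivot,niche,bottle_a,mortar,scoop
```

```text
scene jar 0.65 [204. 337.] 2329 med [579.  91.  95.] lo [466.  42.   1.] hi [608. 132. 108.]
scene clamp_pivot 0.94 [203. 336.] 2287 med [579.  92.  97.] lo [472.  43.  10.] hi [608. 132. 108.]
scene niche 0.83 [289. 381.] 50709 med [744. 307. 153.] lo [ 571. -442.   -0.] hi [825. 657. 158.]
scene bottle_a 0.96 [196. 236.] 1239 med [724. -76. 137.] lo [ 697. -102.   56.] hi [746. -57. 215.]
scene bottle_a 0.62 [261. 391.] 1727 med [677. 283. 132.] lo [650. 250.  37.] hi [693. 308. 215.]
scene mortar 0.88 [292. 435.] 1435 med [637. 376.  44.] lo [617. 339.  17.] hi [686. 420.  71.]
scene scoop 0.66 [160. 258.] 333 med [ 522. -202.   21.] lo [ 505. -286.    1.] hi [ 549. -167.   29.]
top jar 0.72 [207. 314.] 1241 med [545.  73. 106.] lo [466.  36.   5.] hi [602. 118. 113.]
top clamp_tip 0.43 [230. 315.] 165 med [479.  63.  90.] lo [458.  50.  -2.] hi [498.  80. 102.]
top clamp_pivot 0.82 [208. 308.] 1178 med [548.  73. 106.] lo [473.  36.  49.] hi [603. 118. 113.]
top niche 0.69 [154. 312.] 30246 med [698.  75. 137.] lo [ 563. -460.   -3.] hi [805. 642. 161.]
top bottle_a 0.94 [164. 245.] 600 med [648. 262. 138.] lo [628. 240.  14.] hi [681. 294. 217.]
top bottle_a 0.59 [152. 368.] 606 med [699. -84. 138.] lo [ 681. -117.    8.] hi [736. -59. 218.]
top bottle_a 0.39 [152. 313.] 30224 med [698.  75. 137.] lo [ 563. -461.   -3.] hi [806. 642. 161.]
top mortar 0.82 [167. 210.] 788 med [663. 384.  38.] lo [618. 335.  12.] hi [698. 418.  74.]
top scoop 0.9 [218. 402.] 332 med [ 520. -204.   22.] lo [ 505. -293.   -2.] hi [ 544. -170.   33.]
```

Run:
```python
import numpy as np,cv2
for n,r in(("scene",(130,250,280,400)),("top",(170,250,270,350))):
    im=cv2.imread(f"pics/{n}1.png")[r[0]:r[1],r[2]:r[3]]
    cv2.imwrite(f"pics/{n}1c.png",cv2.resize(im,None,fx=5,fy=5,interpolation=cv2.INTER_CUBIC))
```

```text
(no output)
```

View pics/scene1c.png

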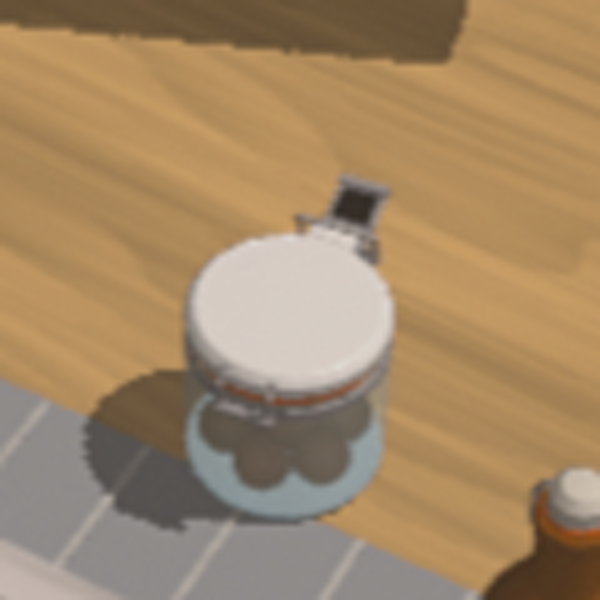

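View pics/top1c.png

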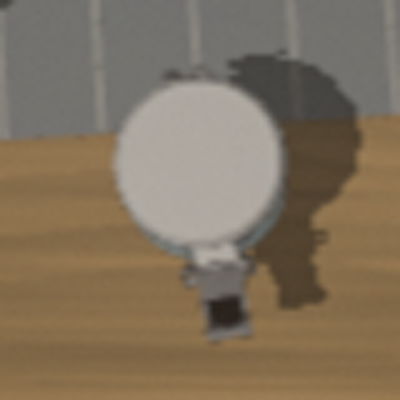

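Run:
```python
import numpy as np,cv2
from h import *
for n in("scene","top"):
    f=dict(np.load(n+"1.npz")); H,W=f["depth"].shape
    m=np.load(f"m_{n}_niche_0_1.npy")
    P,uv=mpts(f,np.ones((H,W),bool))
    # niche top surface
    s=(abs(P[:,2]-156)<8)
    mm=np.zeros((H,W),np.uint8); mm[uv[s,1],uv[s,0]]=255
    q=P[s]; q=q[(q[:,0]>450)&(q[:,0]<900)]
    # front edge of flanks: for bins along y, min x
    for y0 in list(range(-480,-270,30))+list(range(450,660,30)):
        b=q[(abs(q[:,1]-y0)<5)&(q[:,0]>450)]
        if len(b)>5: print(n,y0,np.round([np.percentile(b[:,0],1),b[:,0].max(),b[:,2].mean()],1),len(b))
    # lid circle
    s=(abs(P[:,2]-107)<7)&(abs(P[:,0]-550)<90)&(abs(P[:,1]-80)<80)
    q=P[s]; print(n,"lid",len(q),q[:,:2].min(0),q[:,:2].max(0),np.median(q[:,2]))
    mk=np.zeros((H,W),np.uint8); mk[uv[s,1],uv[s,0]]=255
    c=max(cv2.findContours(mk,0,cv2.CHAIN_APPROX_NONE)[0],key=cv2.contourArea).reshape(-1,2)
    w=atz(f,c,107)[:,:2]; (cc,r)=cv2.minEnclosingCircle(w.astype(np.float32)); print("circ",cc,r, w.mean(0))
    s=(P[:,2]>75)&(P[:,2]<112)&(P[:,0]<505)&(P[:,0]>430)&(P[:,1]>20)&(P[:,1]<120)
    for p,u in zip(P[s],uv[s]): print(u,np.round(p),f["image"][u[1],u[0]]) if n=="top" else 0
```

```text
scene -480 [638.  839.4 155.6] 214
scene -450 [632.9 837.9 154.2] 217
scene -420 [631.6 835.2 154.7] 227
scene -390 [629.9 833.8 154.7] 231
scene -360 [627.7 831.8 154.9] 216
scene -330 [624.1 827.2 155. ] 247
scene -300 [625.2 827.  155. ] 242
scene 450 [561.4 764.9 156.2] 579
scene 480 [559.6 763.7 156.3] 619
scene 510 [557.1 761.  156.1] 644
scene 540 [553.8 758.2 156. ] 680
scene 570 [551.9 755.5 156.1] 709
scene 600 [550.9 753.7 156.1] 740
scene 630 [547.8 751.8 156.1] 771
scene lid 1070 [495.57731873  34.73402176] [612.05902819 131.79541432] 105.95834188823818
circ (557.2875366210938, 87.05901336669922) 59.23802185058594 [553.92256918  83.46264348]
top -480 [635.6 837.9 156.6] 244
top -450 [631.3 837.3 156.6] 247
top -420 [630.3 833.9 156.8] 252
top -390 [627.2 833.3 156.7] 246
top -360 [625.2 829.4 156.6] 237
top -330 [623.4 825.9 156.5] 240
top -300 [621.7 823.6 156.8] 249
top 450 [558.9 763.4 156.1] 252
top 480 [555.9 758.9 156.3] 247
top 510 [556.2 759.3 156.3] 244
top 540 [552.3 757.  156.4] 242
top 570 [549.8 752.2 156.1] 243
top 600 [546.9 752.8 156.3] 243
top 630 [546.5
[... 6606 characters left out ...]
97]
[320 235] [463.  49. 102.] [130 111  87]
[312 236] [460.  71.  98.] [103  96  94]
[313 236] [461.  68.  94.] [107 101  97]
[314 236] [460.  65. 100.] [111 105 100]
[315 236] [461.  63.  95.] [115 109 104]
[316 236] [461.  60.  98.] [120 113 108]
[317 236] [460.  57. 103.] [122 114 107]
[318 236] [460.  54. 103.] [120 113 108]
[319 236] [461.  51. 101.] [116 107 100]
[320 236] [461.  49.  97.] [125 107  85]
[312 237] [458.  71.  95.] [120 112 104]
[313 237] [457.  68. 104.] [117 109 101]
[314 237] [458.  65. 101.] [120 109 100]
[315 237] [458.  63. 102.] [124 110  96]
[316 237] [458.  60.  95.] [124 106  87]
[317 237] [458.  57.  93.] [123 104  81]
[312 238] [455.  71.  96.] [116  97  75]
```

The lever is wide open and points about 0.18 rad off world -x; the jar axis is near (558,81). I refine the niche frame and the jar pose.

Run:
```python
import numpy as np,cv2
from h import *
from scipy.optimize import least_squares
from scipy.spatial.transform import Rotation as Ro
fr=[]
for n in("scene","top"):
    f=dict(np.load(n+"1.npz")); im=f["image"].astype(int); H,W=f["depth"].shape
    P,uv=mpts(f,np.ones((H,W),bool))
    full=np.full((H,W,3),np.nan); full[uv[:,1],uv[:,0]]=P
    # inner walls: points at top z vs. inner for y bins
    q=P[(abs(P[:,2]-156)<6)]
    for x0 in range(600,700,20):
        a=q[(abs(q[:,0]-x0)<8)]
        r=a[(a[:,1]<-200)&(a[:,1]>-500)]; l=a[(a[:,1]>380)]
        if len(r)and len(l): print(n,x0,"R inner",np.round(r[:,1].max(),1),"L inner",np.round(l[:,1].min(),1))
    # lid
    m=((im.min(2)>140)&(np.ptp(im,2) <40)&(abs(full[:,:,2]-107)<12)&(abs(full[:,:,0]-550)<80)&(abs(full[:,:,1]-80)<70)).astype(np.uint8)
    m=cv2.morphologyEx(m,cv2.MORPH_OPEN,np.ones((3,3)))
    c=max(cv2.findContours(m,0,cv2.CHAIN_APPROX_NONE)[0],key=cv2.contourArea).reshape(-1,2)
    w=atz(f,c,107)[:,:2]
    s=least_squares(lambda p:np.hypot(w[:,0]-p[0],w[:,1]-p[1])-p[2],[555,80,49],loss="soft_l1").x
    print(n,"lid fit",s.round(1),m.sum(),"depth z",np.nanmedian(full[...,2][m>0]))
    print(n,"pad centre uv")
    d=(im.max(2)<60)
    v,u=np.nonzero(d&(abs(full[:,:,0]-475)<30)&(abs(full[:,:,1]-63)<40)); print(len(u),u.mean() if len(u) else 0,v.mean() if len(v) else 0, atz(f,[[u.mean(),v.mean()]],93) if len(u) else 0)
from cell import bot
o=bot.get_obs();R=Ro.from_euler("xyz",o["ee_rot"]).as_matrix(); print(R.round(3),o["ee_pos"])
```

```text
scene 620 R inner -256.1 L inner 431.4
scene 640 R inner -253.2 L inner 433.4
scene 660 R inner -253.1 L inner 434.3
scene 680 R inner -250.6 L inner 436.1
scene lid fit [560.6  85.6  47.3] 1015 depth z 106.0886805279016
scene pad centre uv
27 350.51851851851853 170.88888888888889 [[474.26368743  66.32008426  93.        ]]
top 620 R inner -258.1 L inner 429.5
top 640 R inner -257.5 L inner 429.7
top 660 R inner -255.9 L inner 431.0
top 680 R inner -253.9 L inner 432.7
top lid fit [556.3  80.9  44.2] 804 depth z 107.03838215216444
top pad centre uv
29 314.58620689655174 231.93103448275863 [[472.40365347  64.14773477  93.        ]]
[[-0.     0.417 -0.909]
 [ 0.    -0.909 -0.417]
 [-1.    -0.     0.   ]] [ 239.55292595 -522.71802533  224.45676877]
```

Emit:
drive_tool(steps=[{"jaw":255,"dx":100,"dy":260,"dz":0,"roll":-0.1},{"jaw":255,"dx":225,"dy":586,"dz":-40,"roll":-0.221},{"jaw":255,"dx":225,"dy":586,"dz":-64,"roll":-0.221},{"jaw":255,"dx":225,"dy":586,"dz":-64,"roll":-0.221},{"jaw":255,"dx":225,"dy":586,"dz":-64,"roll":-0.221},{"jaw":255,"dx":225,"dy":586,"dz":-64,"roll":-0.221},{"jaw":255,"dx":225,"dy":586,"dz":-64,"roll":-0.221},{"jaw":255,"dx":225,"dy":586,"dz":-64,"roll":-0.221},{"jaw":255,"dx":225,"dy":586,"dz":-64,"roll":-0.221},{"jaw":255,"dx":225,"dy":586,"dz":-64,"roll":-0.221},{"jaw":255,"dx":225,"dy":586,"dz":-64,"roll":-0.221},{"jaw":255,"dx":225,"dy":586,"dz":-64,"roll":-0.221},{"jaw":255,"dx":225,"dy":586,"dz":-64,"roll":-0.221},{"jaw":255,"dx":225,"dy":586,"dz":-64,"roll":-0.221},{"jaw":255,"dx":225,"dy":586,"dz":-64,"roll":-0.221},{"jaw":255,"dx":225,"dy":586,"dz":-64,"roll":-0.221},{"jaw":255,"dx":225,"dy":586,"dz":-64,"roll":-0.221},{"jaw":255,"dx":225,"dy":586,"dz":-64,"roll":-0.221},{"jaw":255,"dx":225,"dy":586,"dz":-64,"roll":-0.221},{"jaw":255,"dx":225,"dy":586,"dz":-64,"roll":-0.221}])

```text
time_s: 2.67
ee_pos: [464.4, 61.8, 160.6]
ee_rot: [1.801, 1.57, -1.134]
force: [-0.5, 0.3, -0.1]
width: 0.6
```

Run:
```python
from cell import bot
import cv2,numpy as np
from scipy.spatial.transform import Rotation as Ro
o=bot.get_obs();R=Ro.from_euler("xyz",o["ee_rot"]).as_matrix(); print(o["time_s"],R[:,1].round(3),o["ee_pos"],o["force"],o["width"])
for n,r in(("scene",(80,260,250,430)),("top",(150,290,240,420))):
    f=bot.grab_frame(n); np.savez(n+"2.npz",**f)
    cv2.imwrite(f"pics/{n}2.png",cv2.resize(f["image"][r[0]:r[1],r[2]:r[3],::-1],None,fx=3.3,fy=3.3,interpolation=cv2.INTER_CUBIC))
```

```text
2.6667 [ 0.205 -0.979  0.   ] [464.40885755  61.7727662  160.63537098] [-0.53876682  0.28370322 -0.10223231] 0.6146885828136985
```

View pics/scene2.png

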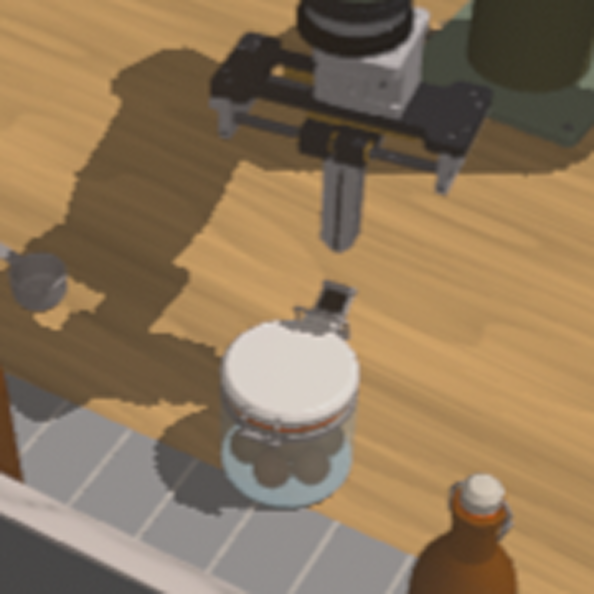

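The closed finger hangs over the lever. Its tip is at about (353,156) in the scene view and the lever pad at about (351,171). I check the calibration against the known fingertip position.

Run:
```python
import numpy as np
from h import *
f=dict(np.load("scene2.npz"))
a=.209; ux=np.array([np.cos(a),np.sin(a),0]); uy=np.array([-np.sin(a),np.cos(a),0]); T=np.array([464.4,61.8,141.6])
C=np.array([[T+i*8*ux+j*12.5*uy] for i in(1,-1) for j in(1,-1)]).reshape(-1,3)
print(proj(f,C).round(1)); p=proj(f,C); print(((p-[250,80])*3.3).round())
J=np.array([558.5,83.3,0])
for d,z in((60,82),(102,96)): 
  for s in(-13,0,13): print(d,s,((proj(f,J-d*ux+s*uy+[0,0,z])-[250,80])*3.3).round())
# depth-based fingertip points
P,uv=mpts(f,np.ones(f["depth"].shape,bool))
s=(P[:,2]>141-6)&(P[:,2]<165)&(abs(P[:,0]-465)<30)&(abs(P[:,1]-62)<30)
print(s.sum(),P[s].min(0),P[s].max(0),P[s].mean(0))
```

```text
[[355.8 156.8]
 [346.  154.1]
 [358.  152.6]
 [348.3 150. ]]
[[349. 253.]
 [317. 245.]
 [357. 240.]
 [324. 231.]]
60 -13 [[302. 328.]]
60 0 [[318. 333.]]
60 13 [[334. 338.]]
102 -13 [[322. 278.]]
102 0 [[338. 283.]]
102 13 [[354. 288.]]
70 [454.76019395  54.67585293 143.98189781] [477.28073356  79.72723305 164.70288181] [470.58085955  67.29013442 155.03882427]
```

View pics/top2.png

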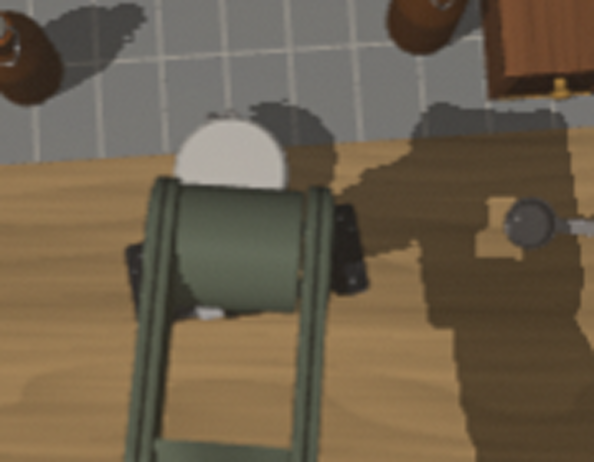

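The scene camera reads about +3 mm in x and +5 mm in y, so I trust the top view: jar axis (557,81), yaw 0.206. The finger is on line with the lever, so I start pressing.

Emit:
drive_tool(steps=[{"jaw":255,"dx":-0.5,"dy":0,"dz":-20,"roll":0},{"jaw":255,"dx":-0.5,"dy":0,"dz":-35,"roll":0},{"jaw":255,"dx":-0.5,"dy":0,"dz":-40,"roll":0},{"jaw":255,"dx":-0.5,"dy":0,"dz":-45,"roll":0},{"jaw":255,"dx":-0.5,"dy":0,"dz":-50,"roll":0},{"jaw":255,"dx":-0.5,"dy":0,"dz":-54,"roll":0},{"jaw":255,"dx":-0.5,"dy":0,"dz":-58,"roll":0},{"jaw":255,"dx":-0.5,"dy":0,"dz":-62,"roll":0},{"jaw":255,"dx":-0.5,"dy":0,"dz":-66,"roll":0},{"jaw":255,"dx":-0.5,"dy":0,"dz":-66,"roll":0}])

```text
time_s: 3.6
ee_pos: [465.0, 63.2, 94.5]
ee_rot: [2.87, 1.569, -0.062]
force: [1.0, -1.5, 3.5]
width: 0.7
```

```bash
cat > pic.py <<'E'
from cell import bot
import cv2,numpy as np,sys
t=sys.argv[1]
o=bot.get_obs(); print(o["time_s"],o["ee_pos"].round(1),o["force"].round(1),o["width"].round(1))
ims=[]
for n,r in(("scene",(80,260,250,430)),("top",(150,290,240,420))):
    f=bot.grab_frame(n); np.savez(n+t+".npz",**f)
    ims.append(cv2.resize(f["image"][r[0]:r[1],r[2]:r[3],::-1],(540,540) if n=="scene" else (258,200),interpolation=cv2.INTER_CUBIC))
c=np.zeros((540,800,3),np.uint8); c[:,:540]=ims[0]; c[:200,542:]=ims[1]
cv2.imwrite(f"pics/c{t}.png",c)
E
python3 pic.py 3
```

```text
Traceback (most recent call last):
  File "pic.py", line 4, in <module>
    o=bot.get_obs(); print(o["time_s"],o["ee_pos"].round(1),o["force"].round(1),o["width"].round(1))
                                                                                ^^^^^^^^^^^^^^^^
AttributeError: 'float' object has no attribute 'round'
```

```bash
sed -i 's/o\["width"\].round(1)/o["width"]/' pic.py; python3 pic.py 3
```

```text
3.6 [465.   63.2  94.5] [ 1.  -1.5  3.5] 0.7189444046645262
```

View pics/c3.png

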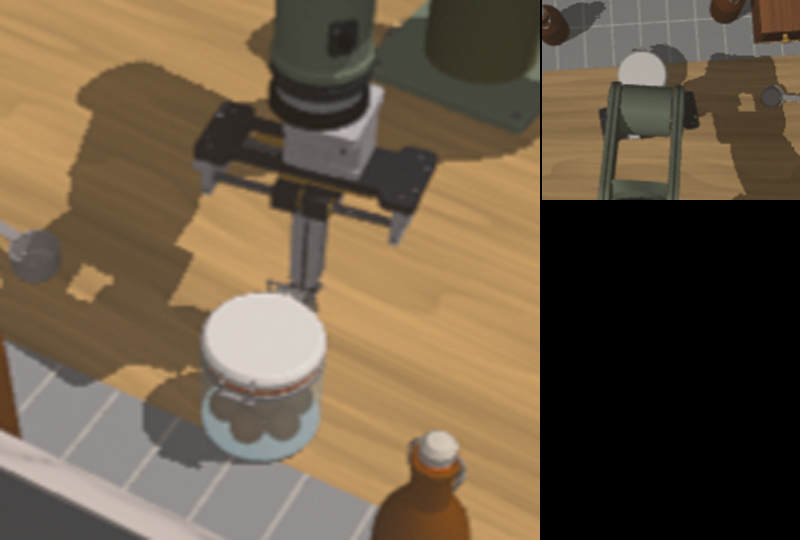

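Reads 3.5 N up on the finger, with the lever bending down under it. I continue along the arc.

Emit:
drive_tool(steps=[{"jaw":255,"dx":0,"dy":0,"dz":-3,"roll":0},{"jaw":255,"dx":0.5,"dy":0.1,"dz":-6,"roll":0},{"jaw":255,"dx":2,"dy":0.4,"dz":-10,"roll":0},{"jaw":255,"dx":3.5,"dy":0.7,"dz":-12,"roll":0},{"jaw":255,"dx":5,"dy":1,"dz":-14,"roll":0},{"jaw":255,"dx":6.5,"dy":1.4,"dz":-16,"roll":0},{"jaw":255,"dx":8,"dy":1.7,"dz":-18,"roll":0},{"jaw":255,"dx":9.5,"dy":2,"dz":-20,"roll":0},{"jaw":255,"dx":11,"dy":2.3,"dz":-22,"roll":0},{"jaw":255,"dx":12.3,"dy":2.6,"dz":-24,"roll":0},{"jaw":255,"dx":13.6,"dy":2.9,"dz":-26,"roll":0},{"jaw":255,"dx":14.7,"dy":3.1,"dz":-29,"roll":0},{"jaw":255,"dx":14.7,"dy":3.1,"dz":-29,"roll":0}])

```text
time_s: 4.78
ee_pos: [478.5, 66.4, 64.8]
ee_rot: [-0.284, 1.57, 3.067]
force: [-0.2, -0.0, -0.0]
width: 0.3
```

```bash
python3 pic.py 4
```

```text
4.7833 [478.5  66.4  64.8] [-0.2 -0.  -0. ] 0.29397902176179924
```

View pics/c4.png

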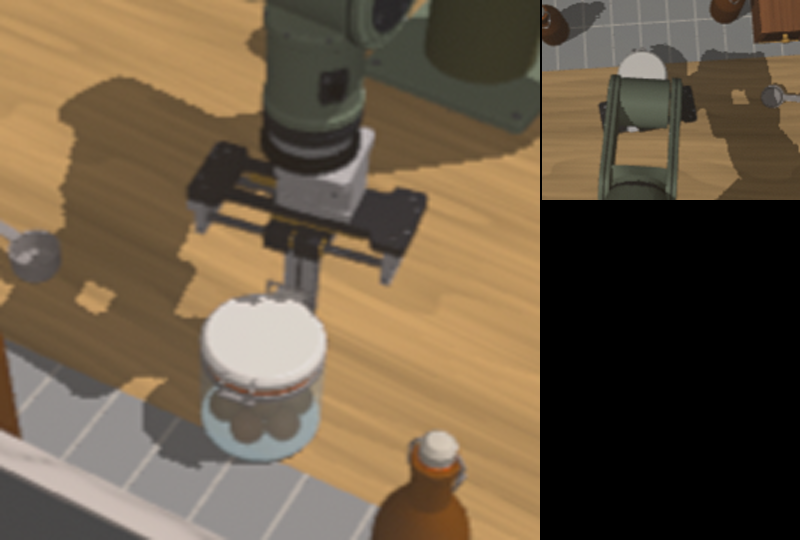

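The force has dropped to zero, which fits a snap shut. I back off and check.

Emit:
drive_tool(steps=[{"jaw":255,"dx":-30,"dy":-6,"dz":0,"roll":0},{"jaw":255,"dx":-60,"dy":-13,"dz":10,"roll":0},{"jaw":255,"dx":-90,"dy":-19,"dz":40,"roll":0},{"jaw":255,"dx":-120,"dy":-40,"dz":70,"roll":0},{"jaw":255,"dx":-120,"dy":-80,"dz":90,"roll":0},{"jaw":255,"dx":-120,"dy":-120,"dz":90,"roll":0},{"jaw":255,"dx":-120,"dy":-120,"dz":90,"roll":0}])

```text
time_s: 5.47
ee_pos: [360.4, -59.3, 158.4]
ee_rot: [2.24, 1.562, -0.699]
force: [-0.3, -0.9, -0.3]
width: 0.6
```

```bash
python3 pic.py 5
python3 - <<'E'
import cv2,numpy as np
f=np.load("top5.npz"); cv2.imwrite("pics/t5.png",cv2.resize(f["image"][160:260,260:360,::-1],None,fx=5,fy=5,interpolation=cv2.INTER_CUBIC))
E
```

```text
5.4667 [360.4 -59.3 158.4] [-0.3 -0.9 -0.3] 0.6202046660040011
```

View pics/c5.png

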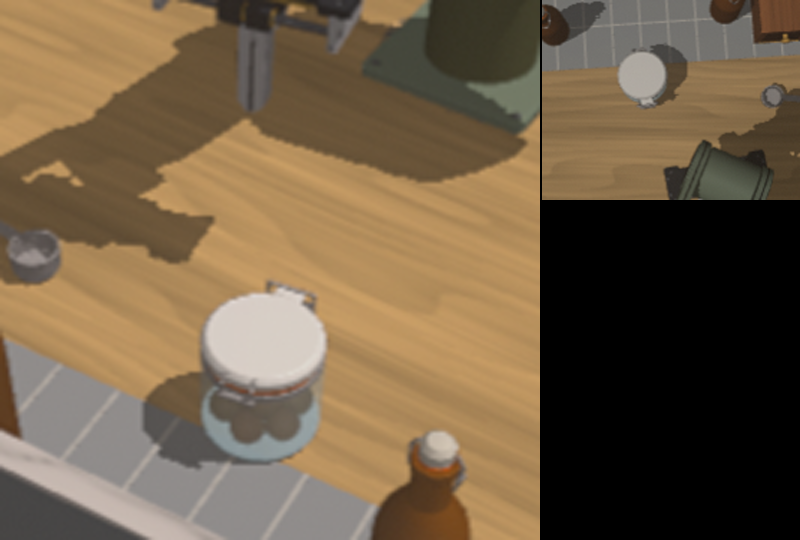

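View pics/t5.png

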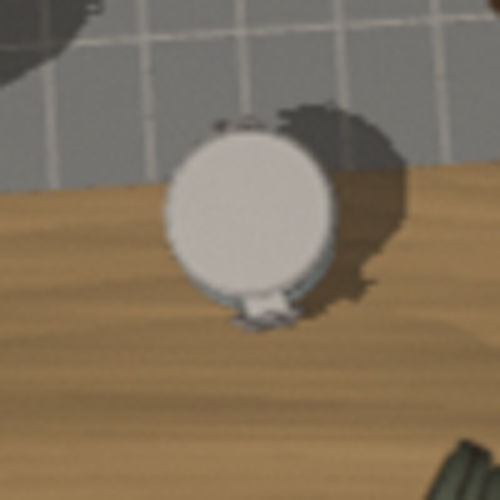

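The lever is shut: from above only the bracket remains at about (313,223), and the jar has not moved. Next I straddle the clamp with open fingers and push on the jar wall along the niche axis.

Run:
```python
from cell import bot
o=bot.get_obs(); print(o["ee_pos"],o["ee_rot"],o["joint_vel"])
```

```text
[359.12728995 -55.22778165 156.22200041] [ 2.68085769  1.56879024 -0.25697622] [0.06599259 0.02016549 0.02787042 0.01700667 0.00606503 0.0142306 ]
```

Emit:
drive_tool(steps=[{"jaw":65,"dx":30,"dy":34,"dz":0,"roll":-0.1},{"jaw":65,"dx":57,"dy":64,"dz":0,"roll":-0.128},{"jaw":65,"dx":85,"dy":95,"dz":0,"roll":-0.128},{"jaw":65,"dx":113.5,"dy":127.5,"dz":0,"roll":-0.128},{"jaw":65,"dx":113.5,"dy":127.5,"dz":0,"roll":-0.128},{"jaw":65,"dx":113.5,"dy":127.5,"dz":0,"roll":-0.128},{"jaw":65,"dx":113.5,"dy":127.5,"dz":-25,"roll":-0.128},{"jaw":65,"dx":113.5,"dy":127.5,"dz":-50,"roll":-0.128},{"jaw":65,"dx":113.5,"dy":127.5,"dz":-75,"roll":-0.128},{"jaw":65,"dx":113.5,"dy":127.5,"dz":-95,"roll":-0.128},{"jaw":65,"dx":113.5,"dy":127.5,"dz":-108.4,"roll":-0.128},{"jaw":65,"dx":113.5,"dy":127.5,"dz":-108.4,"roll":-0.128},{"jaw":65,"dx":113.5,"dy":127.5,"dz":-108.4,"roll":-0.128},{"jaw":65,"dx":113.5,"dy":127.5,"dz":-108.4,"roll":-0.128}])

```text
time_s: 6.73
ee_pos: [472.2, 73.7, 47.7]
ee_rot: [2.813, 1.57, -0.248]
force: [0.2, 0.6, -0.1]
width: 70.1
```

```bash
python3 pic.py 6
```

```text
6.7333 [472.2  73.7  47.7] [ 0.2  0.6 -0.1] 70.12853815739989
```

View pics/c6.png

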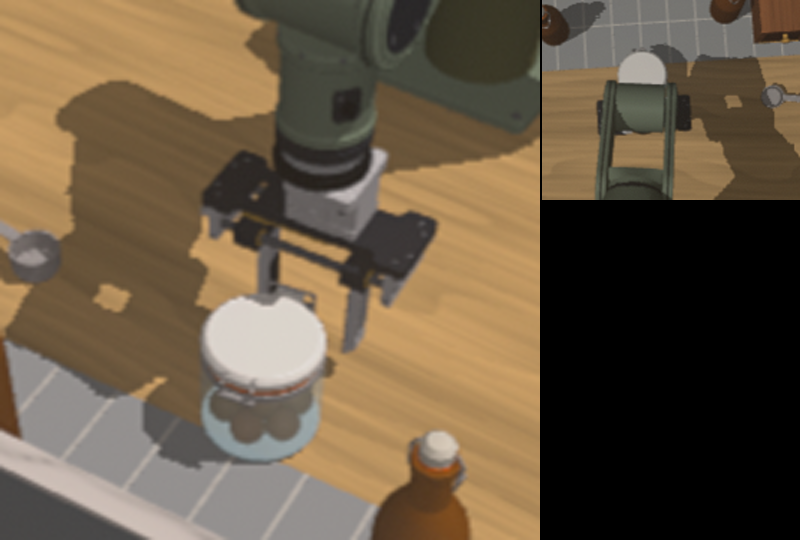

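The fingers stand either side of the clamp. I push gently to make contact and move the jar a little, then check.

Emit:
drive_tool(steps=[{"jaw":65,"dx":12,"dy":1,"dz":0,"roll":0},{"jaw":65,"dx":24,"dy":2,"dz":0,"roll":0},{"jaw":65,"dx":32,"dy":2.6,"dz":0,"roll":0},{"jaw":65,"dx":36,"dy":2.9,"dz":0,"roll":0},{"jaw":65,"dx":40,"dy":3.2,"dz":0,"roll":0},{"jaw":65,"dx":44,"dy":3.6,"dz":0,"roll":0},{"jaw":65,"dx":48,"dy":3.9,"dz":0,"roll":0},{"jaw":65,"dx":52,"dy":4.2,"dz":0,"roll":0},{"jaw":65,"dx":56,"dy":4.5,"dz":0,"roll":0},{"jaw":65,"dx":60,"dy":4.9,"dz":0,"roll":0}])

```text
time_s: 7.67
ee_pos: [525.2, 78.4, 46.4]
ee_rot: [0.002, 1.555, -3.058]
force: [-15.1, -1.8, 14.9]
width: 69.9
```

```bash
python3 pic.py 7
```

```text
7.6667 [525.2  78.4  46.4] [-15.1  -1.8  14.9] 69.94952439095206
```

View pics/c7.png

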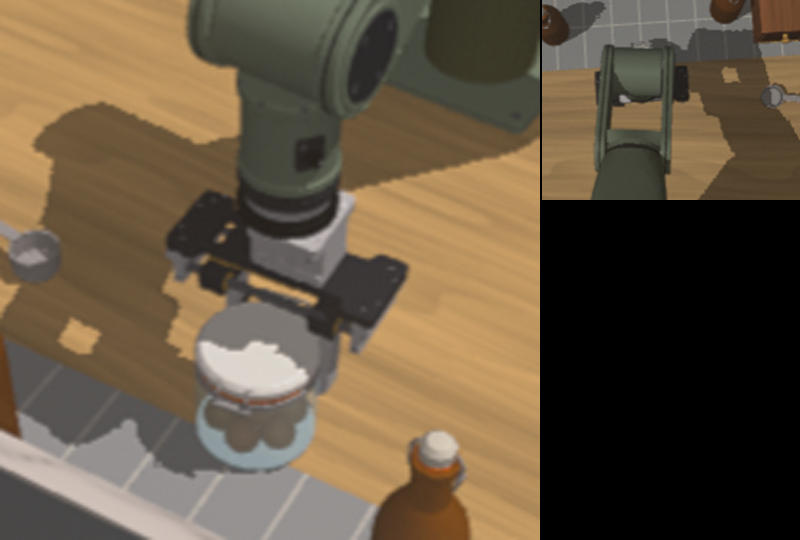

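The force is about 15 N along the push and also 15 N upward, far more than sliding needs, so something is binding near the lid. I back off and look before going on.

Emit:
drive_tool(steps=[{"jaw":65,"dx":-8,"dy":-0.6,"dz":0,"roll":0},{"jaw":65,"dx":-16,"dy":-1.3,"dz":0,"roll":0},{"jaw":65,"dx":-28,"dy":-2.3,"dz":0,"roll":0},{"jaw":65,"dx":-40,"dy":-3.2,"dz":0,"roll":0},{"jaw":65,"dx":-55,"dy":-4.5,"dz":0,"roll":0},{"jaw":65,"dx":-55,"dy":-4.5,"dz":0,"roll":0}])

```text
time_s: 8.27
ee_pos: [473.8, 74.4, 46.2]
ee_rot: [-0.109, 1.567, 3.113]
force: [1.2, -0.1, 0.6]
width: 70.0
```

```bash
python3 pic.py 8
python3 - <<'E'
import cv2,numpy as np
f=np.load("scene8.npz"); cv2.imwrite("pics/s8.png",cv2.resize(f["image"][120:250,280:400,::-1],None,fx=4.5,fy=4.5,interpolation=cv2.INTER_CUBIC))
E
```

```text
8.2667 [473.8  74.4  46.2] [ 1.2 -0.1  0.6] 69.96622920216564
```

View pics/s8.png

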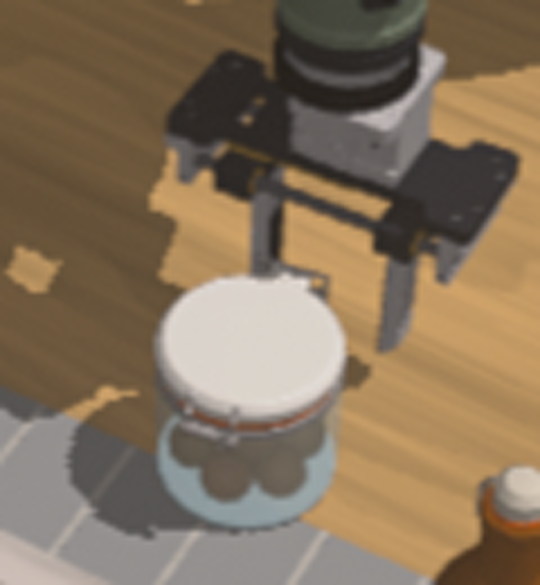

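```bash
cat > lid.py <<'E'
import numpy as np,cv2,sys
from h import *
from scipy.optimize import least_squares
for t in sys.argv[1:]:
  for n in("scene","top"):
    f=dict(np.load(n+t+".npz")); im=f["image"].astype(int); H,W=f["depth"].shape
    P,uv=mpts(f,np.ones((H,W),bool)); full=np.full((H,W,3),np.nan); full[uv[:,1],uv[:,0]]=P
    m=((im.min(2)>140)&(np.ptp(im,2)<40)&(abs(full[:,:,2]-107)<12)&(abs(full[:,:,0]-610)<140)&(abs(full[:,:,1]-80)<70)).astype(np.uint8)
    m=cv2.morphologyEx(m,cv2.MORPH_OPEN,np.ones((3,3)))
    c=max(cv2.findContours(m,0,cv2.CHAIN_APPROX_NONE)[0],key=cv2.contourArea).reshape(-1,2)
    w=atz(f,c,104)[:,:2]
    s=least_squares(lambda p:np.hypot(w[:,0]-p[0],w[:,1]-p[1])-p[2],[w[:,0].mean(),w[:,1].mean(),47],loss="soft_l1").x
    z=full[...,2]; mm=m>0; A=np.c_[full[mm][:,0],full[mm][:,1],np.ones(mm.sum())]; q=np.linalg.lstsq(A,z[mm],rcond=None)[0]
    print(t,n,s.round(1),m.sum(),"z",np.median(z[mm]).round(1),"tilt",q[:2].round(3))
E
python3 lid.py 1 5 7 8
python3 - <<'E'
import numpy as np
from h import *
# lowest hardware of gripper vs height, image 6 & 7 : points near gripper in scene
for t,T in(("6",(472.2,73.7,47.7)),("8",(473.8,74.4,46.2))):
    f=dict(np.load(f"scene{t}.npz")); P,uv=mpts(f,np.ones(f["depth"].shape,bool)); 
    q=P-np.array([T[0]+3,T[1]+5,T[2]])
    u=np.array([.9967,.081]);v=np.array([-.081,.9967])
    a=q[:,:2]@u;b=q[:,:2]@v
    for z in range(10,110,6):
        s=(abs(q[:,2]-z)<3)&(abs(a)<45)&(abs(b)<100)
        if s.sum()>2: print(t,z,s.sum(),"fwd",a[s].min().round(),a[s].max().round(),"lat",np.percentile(b[s],[0,25,50,75,100]).round())
E
```

```text
1 scene [558.2  84.1  47.5] 1015 z 106.1 tilt [ 0.011 -0.007]
1 top [556.7  81.   44.3] 804 z 107.0 tilt [ 0.008 -0.004]
5 scene [560.8  85.7  47.4] 1017 z 103.0 tilt [ 0.004 -0.007]
5 top [555.8  80.7  44.4] 811 z 104.1 tilt [ 0.01  -0.001]
7 scene [592.6  95.2  29.6] 469 z 102.9 tilt [-0.023 -0.019]
6 10 19 fwd -11.0 8.0 lat [-49.  34.  42.  45.  46.]
6 16 21 fwd -14.0 8.0 lat [-48. -38.  36.  44.  45.]
6 22 17 fwd -12.0 7.0 lat [-49. -44. -37.  40.  46.]
6 28 21 fwd -12.0 7.0 lat [-49. -39.  35.  41.  46.]
6 34 25 fwd -12.0 21.0 lat [-50. -37.  35.  44.  46.]
6 40 41 fwd -12.0 28.0 lat [-49. -38.   2.  38.  45.]
6 46 41 fwd -12.0 29.0 lat [-49. -38. -14.  34.  45.]
6 52 79 fwd -12.0 45.0 lat [-49. -24.  -8.   6.  45.]
6 58 30 fwd -6.0 44.0 lat [-49. -39.  -9.   2.  42.]
6 64 8 fwd -10.0 8.0 lat [-47. -45. -41. -39. -39.]
6 70 6 fwd -11.0 7.0 lat [-44. -43. -40. -39. -38.]
6 76 10 fwd -10.0 28.0 lat [-39. -39.  65.  77.  78.]
6 82 54 fwd -34.0 32.0 lat [-82. -75. -38.  72.  79.]
6 88 69 fwd 1.0 32.0 lat [-81. -54.  -6.  49.  78.]
6 94 170 fwd -29.0 32.0 lat [-81. -39.  -8.  28.  77
[... 612 characters left out ...]
8.0 lat [-48. -45. -42. -40. -38.]
8 70 5 fwd -14.0 7.0 lat [-41. -40. -39. -39. -39.]
8 76 5 fwd -13.0 28.0 lat [-82. -76. -39.  55.  77.]
8 82 51 fwd -33.0 32.0 lat [-80. -74. -38.  75.  78.]
8 88 74 fwd -24.0 32.0 lat [-81. -49.  11.  50.  78.]
8 94 170 fwd -30.0 32.0 lat [-81. -39.  -5.  31.  78.]
8 100 195 fwd -29.0 32.0 lat [-92. -52. -41.  42.  84.]
8 106 71 fwd -24.0 33.0 lat [-92. -55. -39.  30.  85.]Traceback (most recent call last):
  File "lid.py", line 10, in <module>
    c=max(cv2.findContours(m,0,cv2.CHAIN_APPROX_NONE)[0],key=cv2.contourArea).reshape(-1,2)
      ~~~^^^^^^^^^^^^^^^^^^^^^^^^^^^^^^^^^^^^^^^^^^^^^^^^^^^^^^^^^^^^^^^^^^^^
ValueError: max() iterable argument is empty
```

```bash
sed -i 's/im.min(2)>140/im.min(2)>95/' lid.py; sed -i 's/ptp(im,2)<40/ptp(im,2)<30/' lid.py; python3 lid.py 5 8
python3 - <<'E'
from cell import bot
o=bot.get_obs(); print(o["ee_pos"],o["ee_rot"],o["force"])
E
```

```text
5 scene [562.5  85.6  48.5] 1068 z 102.9 tilt [-0.003 -0.006]
5 top [555.3  79.1  47.1] 917 z 103.9 tilt [0.015 0.003]
8 scene [575.1  87.2  48.7] 1093 z 102.9 tilt [-0.007 -0.009]
8 top [574.7  81.   42.9] 711 z 104.3 tilt [-0.007 -0.005]
[477.20275089  74.31048115  47.13859967] [3.1319865  1.56999017 0.07113165] [-0.2430533  -0.39309267  0.93651869]
```

The jar slid about 12 mm and stands upright. The tool tilts slightly when it moves fast, so contact was high. I push again lower and more slowly.

Emit:
drive_tool(steps=[{"jaw":65,"dx":10,"dy":0.8,"dz":-7,"roll":0},{"jaw":65,"dx":20,"dy":1.6,"dz":-7,"roll":0},{"jaw":65,"dx":30,"dy":2.4,"dz":-7,"roll":0},{"jaw":65,"dx":38,"dy":3.1,"dz":-7,"roll":0},{"jaw":65,"dx":43,"dy":3.5,"dz":-7,"roll":0},{"jaw":65,"dx":45,"dy":3.6,"dz":-7,"roll":0},{"jaw":65,"dx":46.5,"dy":3.8,"dz":-7,"roll":0},{"jaw":65,"dx":48,"dy":3.9,"dz":-7,"roll":0},{"jaw":65,"dx":49.5,"dy":4,"dz":-7,"roll":0},{"jaw":65,"dx":51,"dy":4.1,"dz":-7,"roll":0},{"jaw":65,"dx":52.5,"dy":4.3,"dz":-7,"roll":0},{"jaw":65,"dx":54,"dy":4.4,"dz":-7,"roll":0},{"jaw":65,"dx":55.5,"dy":4.5,"dz":-7,"roll":0}])

```text
time_s: 9.45
ee_pos: [527.5, 78.6, 39.5]
ee_rot: [-0.018, 1.559, -3.078]
force: [-15.5, -1.4, 14.4]
width: 70.3
```

```bash
python3 pic.py 9; python3 lid.py 9
python3 - <<'E'
from cell import bot
o=bot.get_obs(); print(o["ee_pos"],o["ee_rot"],o["force"],o["moment"])
E
```

```text
9.45 [527.5  78.6  39.5] [-15.5  -1.4  14.4] 70.28592841693123
9 scene [577.7  87.3  46.6] 991 z 102.9 tilt [-0.024 -0.01 ]
9 top [614.1  80.9   5.6] 18 z 103.1 tilt [-0.583 -0.073]
[527.50395264  78.62081932  39.43256396] [-0.01780094  1.5588641  -3.07823434] [-12.02698917  -0.39787427  11.60464577] [-0.25170803  1.85727296 -0.09307263]
```

Same result: about 15 N each way, with the jar tilting about 0.02 rad as the tool flexes. I switch to pushing on the shut lever with a closed finger, which gives lower contact and a longer lever arm. First I back off and measure the jar again.

Emit:
drive_tool(steps=[{"jaw":65,"dx":-5,"dy":-0.4,"dz":0,"roll":0},{"jaw":65,"dx":-12,"dy":-1,"dz":0,"roll":0},{"jaw":65,"dx":-25,"dy":-2,"dz":0,"roll":0},{"jaw":65,"dx":-50,"dy":-4,"dz":0,"roll":0},{"jaw":65,"dx":-80,"dy":-20,"dz":20,"roll":0},{"jaw":120,"dx":-110,"dy":-50,"dz":60,"roll":0.1},{"jaw":200,"dx":-140,"dy":-90,"dz":90,"roll":0.125},{"jaw":255,"dx":-160,"dy":-110,"dz":100,"roll":0.125},{"jaw":255,"dx":-160,"dy":-110,"dz":100,"roll":0.125},{"jaw":255,"dx":-160,"dy":-110,"dz":100,"roll":0.125}])

```text
time_s: 10.38
ee_pos: [372.9, -33.5, 142.3]
ee_rot: [2.471, 1.564, -0.469]
force: [0.5, 1.0, -0.2]
width: 40.0
```

```bash
python3 pic.py 10; sed -i 's/im.min(2)>95/im.min(2)>130/' lid.py; python3 lid.py 5 10;  python3 - <<'E'
import cv2,numpy as np
a=np.load("scene10.npz")["image"][150:250,290:390,::-1];b=np.load("top10.npz")["image"][150:250,260:360,::-1]
cv2.imwrite("pics/s10.png",np.hstack([cv2.resize(x,(400,400),interpolation=cv2.INTER_CUBIC) for x in(a,b)]))
E
```

```text
10.3833 [372.9 -33.5 142.3] [ 0.5  1.  -0.2] 39.970577009890754
5 scene [561.1  85.6  47.7] 1031 z 103.0 tilt [ 0.006 -0.006]
5 top [555.2  80.4  45.3] 851 z 104.0 tilt [ 0.014 -0.001]
10 scene [573.5  87.5  47.7] 1038 z 103.1 tilt [ 0.    -0.009]
10 top [568.   82.9  45.5] 837 z 104.1 tilt [ 0.005 -0.002]
```

View pics/s10.png

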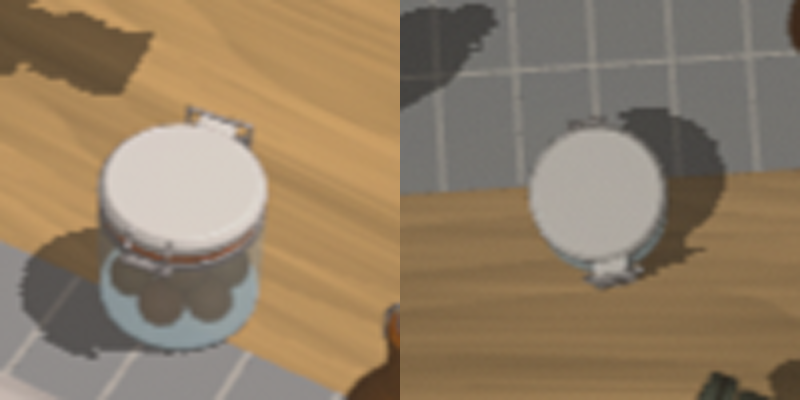

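Run:
```python
import numpy as np
from h import *
f=dict(np.load("top10.npz")); g=dict(np.load("top5.npz"))
# bracket ends top10: (588,283),(640,268) /4 ; t5 crop x5 ends (235,322),(300,312)
e10=[[260+(588-400)/4,150+280/4],[260+(640-400)/4,150+268/4]]
e5=[[260+235/5,160+322/5],[260+300/5,160+315/5]]
for F,e,c in((g,e5,(556.2,80.7)),(f,e10,(569,82.8))):
    w=atz(F,e,84)[:,:2]; m=w.mean(0); d=np.array(c)-m; print(w.round(1),m.round(1),"yaw",np.arctan2(d[1],d[0]).round(3),np.hypot(*d).round(1))
from cell import bot
o=bot.get_obs(); print(o["ee_pos"])
```

```text
[[494.2  86.4]
 [498.8  49.2]] [496.5  67.8] yaw 0.212 61.1
[[506.8  86.7]
 [516.   49.5]] [511.4  68.1] yaw 0.25 59.4
[373.36502397 -31.58567788 140.57488835]
```

Emit:
drive_tool(steps=[{"jaw":255,"dx":30,"dy":28,"dz":0,"roll":0.015},{"jaw":255,"dx":60,"dy":56,"dz":0,"roll":0.015},{"jaw":255,"dx":90,"dy":84,"dz":0,"roll":0.015},{"jaw":255,"dx":99,"dy":92,"dz":-20,"roll":0.015},{"jaw":255,"dx":99,"dy":92,"dz":-45,"roll":0.015},{"jaw":255,"dx":99,"dy":92,"dz":-70,"roll":0.015},{"jaw":255,"dx":99,"dy":92,"dz":-85,"roll":0.015},{"jaw":255,"dx":99,"dy":92,"dz":-85,"roll":0.015},{"jaw":255,"dx":105,"dy":93.5,"dz":-85,"roll":0.015},{"jaw":255,"dx":112,"dy":95,"dz":-85,"roll":0.015},{"jaw":255,"dx":117,"dy":96,"dz":-85,"roll":0.015},{"jaw":255,"dx":120,"dy":96.7,"dz":-85,"roll":0.015},{"jaw":255,"dx":122,"dy":97.1,"dz":-85,"roll":0.015},{"jaw":255,"dx":124,"dy":97.5,"dz":-85,"roll":0.015},{"jaw":255,"dx":126,"dy":97.9,"dz":-85,"roll":0.015},{"jaw":255,"dx":128,"dy":98.2,"dz":-85,"roll":0.015},{"jaw":255,"dx":130,"dy":98.5,"dz":-85,"roll":0.015},{"jaw":255,"dx":132,"dy":98.8,"dz":-85,"roll":0.015}])

```text
time_s: 11.98
ee_pos: [499.7, 67.0, 54.5]
ee_rot: [-0.102, 1.558, -3.022]
force: [-15.0, -3.9, 15.5]
width: 0.3
```

```bash
python3 pic.py 11; python3 lid.py 11
python3 - <<'E'
from cell import bot
o=bot.get_obs(); print(o["ee_pos"],o["ee_rot"],o["force"],o["moment"])
E
```

```text
11.9833 [499.7  67.   54.5] [-15.   -3.9  15.5] 0.34755314017032163
11 scene [577.3  89.2  45.2] 929 z 102.9 tilt [-0.017 -0.013]
11 top [591.4  80.6  27.6] 285 z 104.2 tilt [-0.029 -0.005]
[499.50758675  66.95110119  54.43033285] [-0.10327454  1.55820533 -3.02345267] [-11.52042844  -3.23435683  12.03331325] [-0.53507248  2.29526558 -0.03212243]
```

View pics/c11.png

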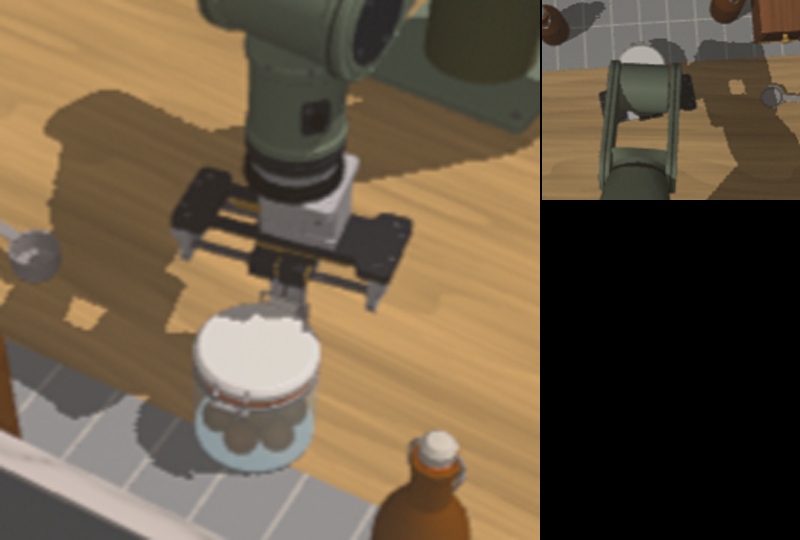

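The arm flexes as it loads up, and the finger sticks and bears down on the jar, so sideways and downward force grow together. I raise the commanded height slightly to take that off.

Emit:
drive_tool(steps=[{"jaw":255,"dx":0,"dy":0,"dz":0.7,"roll":0},{"jaw":255,"dx":0,"dy":0,"dz":1.4,"roll":0},{"jaw":255,"dx":0,"dy":0,"dz":1.4,"roll":0}])

```text
time_s: 12.33
ee_pos: [501.5, 67.3, 55.1]
ee_rot: [-0.15, 1.564, -3.07]
force: [-4.0, -0.9, -3.0]
width: 0.5
```

Run:
```python
from cell import bot
o=bot.get_obs(); print(o["ee_pos"],o["ee_rot"],o["force"],o["moment"])
```

```text
[501.53460937  67.29636142  55.07788839] [-0.14969847  1.56418572 -3.07049971] [-3.98694473 -0.94957659 -3.00160361] [-0.23450036  0.80732482 -0.0553303 ]
```

The force fell to 4 N and the jar slides. I continue with a slightly lower offset.

Emit:
drive_tool(steps=[{"jaw":255,"dx":1,"dy":0.15,"dz":-0.2,"roll":0},{"jaw":255,"dx":2.5,"dy":0.4,"dz":-0.2,"roll":0},{"jaw":255,"dx":4,"dy":0.6,"dz":-0.2,"roll":0},{"jaw":255,"dx":5.5,"dy":0.8,"dz":-0.2,"roll":0},{"jaw":255,"dx":7,"dy":1.05,"dz":-0.2,"roll":0},{"jaw":255,"dx":8.5,"dy":1.3,"dz":-0.2,"roll":0},{"jaw":255,"dx":10,"dy":1.5,"dz":-0.2,"roll":0},{"jaw":255,"dx":11.5,"dy":1.7,"dz":-0.2,"roll":0},{"jaw":255,"dx":13,"dy":2,"dz":-0.2,"roll":0},{"jaw":255,"dx":14.5,"dy":2.2,"dz":-0.2,"roll":0}])

```text
time_s: 13.17
ee_pos: [519.4, 69.9, 56.2]
ee_rot: [-0.235, 1.571, 3.128]
force: [-4.4, -1.0, -2.0]
width: 0.4
```

```bash
python3 - <<'E'
from cell import bot
o=bot.get_obs(); print(o["ee_pos"],o["ee_rot"],o["force"],o["moment"])
E
python3 pic.py 12; python3 lid.py 12
```

```text
[519.43091211  69.8511666   56.23997257] [-0.23473134  1.57073258  3.1277594 ] [-4.41714331 -0.98382849 -1.95218974] [-0.18140454  0.87988013 -0.0125806 ]
13.1667 [519.4  69.9  56.2] [-4.4 -1.  -2. ] 0.3649948766379311
12 scene [596.9  93.   46.2] 1015 z 103.6 tilt [-0.023 -0.016]
12 top [611.7  84.4  27.5] 281 z 104.4 tilt [-0.049 -0.01 ]
```

View pics/c12.png

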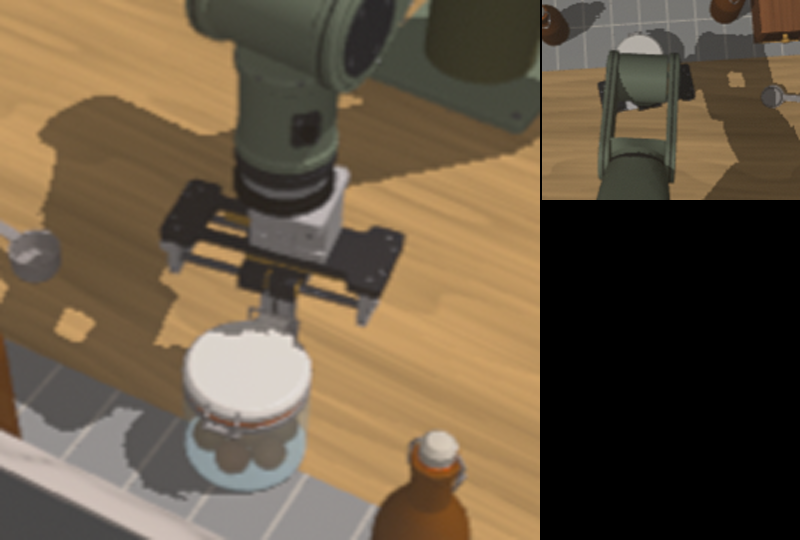

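It slides at 4 N, but the finger is now carrying the rear up about 2 N and the jar leans forward about 0.02 rad. I lower the command a little while pushing.

Emit:
drive_tool(steps=[{"jaw":255,"dx":0.5,"dy":0.1,"dz":-0.3,"roll":0},{"jaw":255,"dx":1.5,"dy":0.2,"dz":-0.6,"roll":0},{"jaw":255,"dx":3,"dy":0.4,"dz":-0.9,"roll":0},{"jaw":255,"dx":4.5,"dy":0.7,"dz":-1,"roll":0},{"jaw":255,"dx":6,"dy":0.9,"dz":-1,"roll":0},{"jaw":255,"dx":7.5,"dy":1.1,"dz":-1,"roll":0}])

```text
time_s: 13.77
ee_pos: [527.0, 70.9, 55.2]
ee_rot: [-2.425, 1.571, 0.937]
force: [-3.6, -1.4, -2.0]
width: 0.4
```

```bash
cat > st.py <<'E'
from cell import bot
o=bot.get_obs(); print(o["time_s"],o["ee_pos"].round(2),o["ee_rot"].round(3),o["force"].round(1),o["moment"].round(2))
E
python3 st.py
python3 pic.py 13; python3 lid.py 13
```

```text
13.7667 [526.97  70.91  55.23] [-2.425  1.571  0.937] [-3.6 -1.4 -2. ] [-0.16  0.84 -0.04]
13.7667 [527.   70.9  55.2] [-3.6 -1.4 -2. ] 0.3760413026989028
13 scene [604.1  95.   45.6] 1002 z 103.2 tilt [-0.014 -0.016]
13 top [619.7  87.6  27.1] 272 z 104.4 tilt [-0.052 -0.005]
```

Emit:
drive_tool(steps=[{"jaw":255,"dx":1,"dy":0.2,"dz":-0.3,"roll":0},{"jaw":255,"dx":2.5,"dy":0.4,"dz":-0.6,"roll":0},{"jaw":255,"dx":4,"dy":0.6,"dz":-0.9,"roll":0},{"jaw":255,"dx":5.5,"dy":0.8,"dz":-1,"roll":0},{"jaw":255,"dx":7,"dy":1,"dz":-1,"roll":0},{"jaw":255,"dx":8.5,"dy":1.3,"dz":-1,"roll":0},{"jaw":255,"dx":10,"dy":1.5,"dz":-1,"roll":0}])

```text
time_s: 14.45
ee_pos: [535.5, 72.2, 54.6]
ee_rot: [-0.087, 1.568, -3.008]
force: [-9.3, -2.5, 4.0]
width: 0.5
```

```bash
python3 st.py
python3 pic.py 14; python3 lid.py 14
```

```text
14.45 [535.52  72.24  54.63] [-0.087  1.568 -3.008] [-9.3 -2.5  4. ] [-0.3   1.6   0.02]
14.45 [535.5  72.2  54.6] [-9.3 -2.5  4. ] 0.48984095262888155
14 scene [612.8  96.8  45.5] 1024 z 103.1 tilt [-0.012 -0.012]
14 top [629.5  91.3  24.1] 222 z 104.5 tilt [-0.045  0.002]
```

View pics/c14.png

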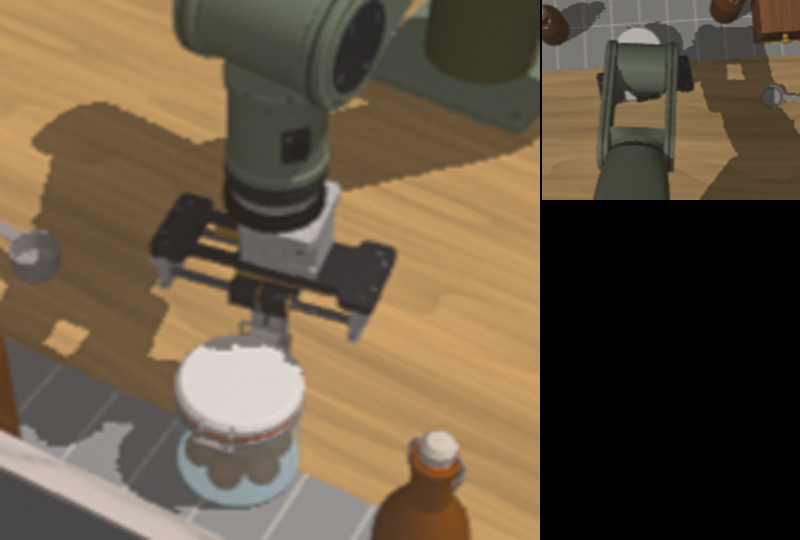

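The jar leans less than 0.015 rad and the force is 9.7 N sideways, 4 N down, which is fine. I push on along the line through the jar axis, now at about 0.25 rad.

Emit:
drive_tool(steps=[{"jaw":255,"dx":1,"dy":0.3,"dz":0.2,"roll":0},{"jaw":255,"dx":2.5,"dy":0.6,"dz":0.2,"roll":0},{"jaw":255,"dx":4,"dy":1,"dz":0.2,"roll":0},{"jaw":255,"dx":5.5,"dy":1.4,"dz":0.2,"roll":0},{"jaw":255,"dx":7,"dy":1.8,"dz":0.2,"roll":0},{"jaw":255,"dx":8.5,"dy":2.2,"dz":0.2,"roll":0},{"jaw":255,"dx":10,"dy":2.6,"dz":0.2,"roll":0},{"jaw":255,"dx":11.5,"dy":3,"dz":0.2,"roll":0},{"jaw":255,"dx":13,"dy":3.3,"dz":0.2,"roll":0},{"jaw":255,"dx":14.5,"dy":3.7,"dz":0.2,"roll":0},{"jaw":255,"dx":16,"dy":4.1,"dz":0.2,"roll":0},{"jaw":255,"dx":17.5,"dy":4.5,"dz":0.2,"roll":0}])

```text
time_s: 15.55
ee_pos: [553.4, 76.7, 54.7]
ee_rot: [-0.031, 1.568, -2.952]
force: [-7.6, -2.0, 3.2]
width: 0.5
```

```bash
python3 st.py
python3 pic.py 15; python3 lid.py 15
```

```text
15.55 [553.45  76.72  54.72] [-0.031  1.568 -2.952] [-7.6 -2.   3.2] [-0.28  1.38 -0.03]
15.55 [553.4  76.7  54.7] [-7.6 -2.   3.2] 0.5085419832218064
15 scene [630.6 100.8  45.4] 1050 z 103.1 tilt [-0.012 -0.014]
15 top [650.9  95.7  22.5] 192 z 103.8 tilt [-0.083 -0.009]
```

View pics/c15.png

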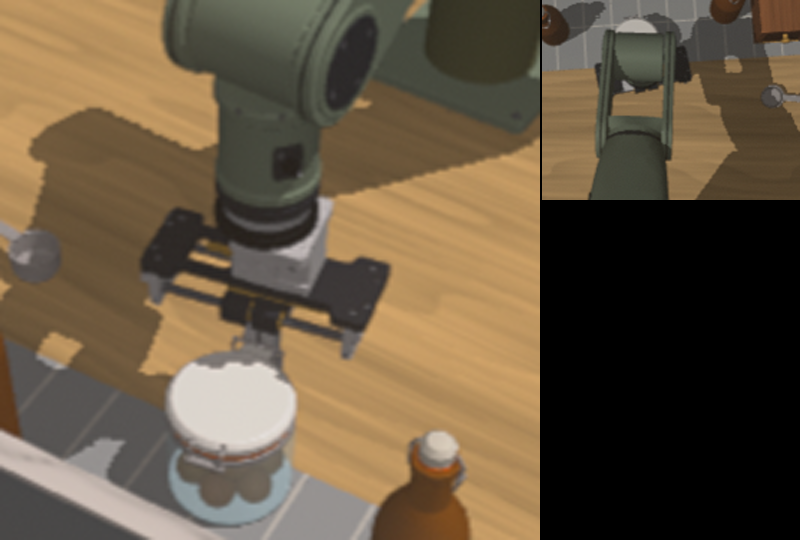

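Steady at 8 N with the jar upright. I continue.

Emit:
drive_tool(steps=[{"jaw":255,"dx":1.5,"dy":0.4,"dz":0,"roll":0},{"jaw":255,"dx":3,"dy":0.7,"dz":0,"roll":0},{"jaw":255,"dx":4.5,"dy":1.1,"dz":0,"roll":0},{"jaw":255,"dx":6,"dy":1.5,"dz":0,"roll":0},{"jaw":255,"dx":7.5,"dy":1.9,"dz":0,"roll":0},{"jaw":255,"dx":9,"dy":2.2,"dz":0,"roll":0},{"jaw":255,"dx":10.5,"dy":2.6,"dz":0,"roll":0},{"jaw":255,"dx":12,"dy":3,"dz":0,"roll":0},{"jaw":255,"dx":13.5,"dy":3.3,"dz":0,"roll":0},{"jaw":255,"dx":15,"dy":3.7,"dz":0,"roll":0},{"jaw":255,"dx":16.5,"dy":4.1,"dz":0,"roll":0},{"jaw":255,"dx":18,"dy":4.5,"dz":0,"roll":0},{"jaw":255,"dx":19.5,"dy":4.8,"dz":0,"roll":0},{"jaw":255,"dx":21,"dy":5.2,"dz":0,"roll":0},{"jaw":255,"dx":22.5,"dy":5.6,"dz":0,"roll":0},{"jaw":255,"dx":24,"dy":5.9,"dz":0,"roll":0},{"jaw":255,"dx":25.5,"dy":6.3,"dz":0,"roll":0},{"jaw":255,"dx":27,"dy":6.7,"dz":0,"roll":0},{"jaw":255,"dx":28.5,"dy":7.1,"dz":0,"roll":0}])

```text
time_s: 17.23
ee_pos: [582.0, 83.8, 54.7]
ee_rot: [-0.033, 1.568, -2.954]
force: [-7.4, -1.6, 1.6]
width: 0.1
```

```bash
python3 st.py
python3 pic.py 16; python3 lid.py 16
```

```text
17.2333 [582.    83.81  54.71] [-0.033  1.568 -2.954] [-7.4 -1.6  1.6] [-0.37  1.35  0.01]
17.2333 [582.   83.8  54.7] [-7.4 -1.6  1.6] 0.09811033912400789
16 scene [658.9 107.2  45.2] 1093 z 103.1 tilt [-0.011 -0.008]
16 top [238749.8   2655.  238077.2] 113 z 103.4 tilt [-0.087 -0.034]
```

View pics/c16.png

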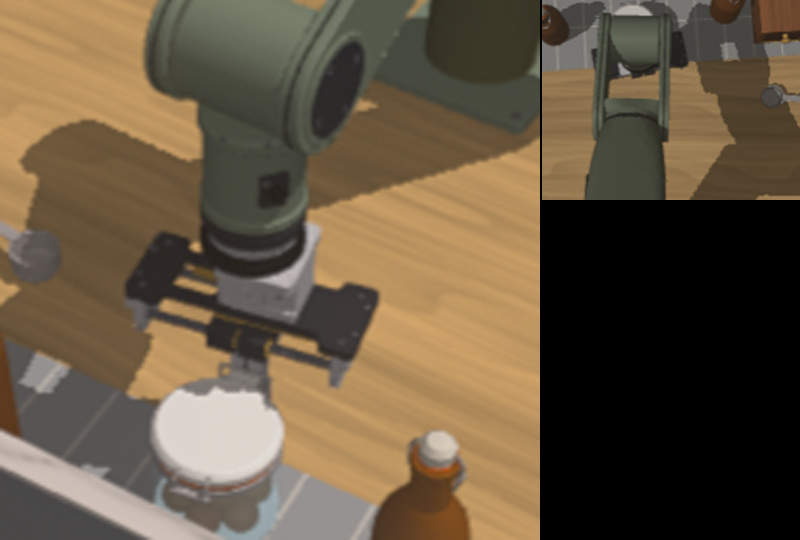

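The jar axis is now about 67 mm inside the tile front. I push about 24 mm more.

Emit:
drive_tool(steps=[{"jaw":255,"dx":1.5,"dy":0.4,"dz":0,"roll":0},{"jaw":255,"dx":3,"dy":0.7,"dz":0,"roll":0},{"jaw":255,"dx":4.5,"dy":1.1,"dz":0,"roll":0},{"jaw":255,"dx":6,"dy":1.5,"dz":0,"roll":0},{"jaw":255,"dx":7.5,"dy":1.9,"dz":0,"roll":0},{"jaw":255,"dx":9,"dy":2.2,"dz":0,"roll":0},{"jaw":255,"dx":10.5,"dy":2.6,"dz":0,"roll":0},{"jaw":255,"dx":12,"dy":3,"dz":0,"roll":0},{"jaw":255,"dx":13.5,"dy":3.3,"dz":0,"roll":0},{"jaw":255,"dx":15,"dy":3.7,"dz":0,"roll":0},{"jaw":255,"dx":16.5,"dy":4.1,"dz":0,"roll":0},{"jaw":255,"dx":18,"dy":4.5,"dz":0,"roll":0},{"jaw":255,"dx":19.5,"dy":4.8,"dz":0,"roll":0},{"jaw":255,"dx":21,"dy":5.2,"dz":0,"roll":0},{"jaw":255,"dx":22.5,"dy":5.6,"dz":0,"roll":0},{"jaw":255,"dx":24,"dy":5.9,"dz":0,"roll":0}])

```text
time_s: 18.67
ee_pos: [606.0, 89.8, 54.7]
ee_rot: [-0.054, 1.569, -2.974]
force: [-6.5, -1.8, 1.9]
width: 0.6
```

Emit:
drive_tool(steps=[{"jaw":255,"dx":-2,"dy":-0.5,"dz":0,"roll":0},{"jaw":255,"dx":-5,"dy":-1.2,"dz":0,"roll":0},{"jaw":255,"dx":-12,"dy":-3,"dz":0,"roll":0},{"jaw":255,"dx":-30,"dy":-7,"dz":0,"roll":0},{"jaw":255,"dx":-60,"dy":-14,"dz":0,"roll":0},{"jaw":255,"dx":-95,"dy":-23,"dz":20,"roll":0},{"jaw":255,"dx":-130,"dy":-32,"dz":50,"roll":0},{"jaw":255,"dx":-165,"dy":-60,"dz":80,"roll":0},{"jaw":255,"dx":-195,"dy":-90,"dz":100,"roll":0},{"jaw":255,"dx":-225,"dy":-120,"dz":110,"roll":0},{"jaw":255,"dx":-240,"dy":-150,"dz":110,"roll":0},{"jaw":255,"dx":-240,"dy":-150,"dz":110,"roll":0},{"jaw":255,"dx":-240,"dy":-150,"dz":110,"roll":0}])

```text
time_s: 19.75
ee_pos: [366.9, -62.6, 166.2]
ee_rot: [2.453, 1.564, -0.472]
force: [-0.1, 0.1, -0.3]
width: 0.4
```

```bash
python3 st.py
python3 pic.py 17; python3 lid.py 17; python3 look.py 18 bottle_a,mortar,scoop; python3 lid.py 18
```

```text
19.75 [366.94 -62.56 166.17] [ 2.453  1.564 -0.472] [-0.1  0.1 -0.3] [-0.02 -0.02 -0.02]
19.75 [366.9 -62.6 166.2] [-0.1  0.1 -0.3] 0.35452794571824253
17 scene [679.9 110.3  46.9] 1219 z 103.2 tilt [ 0.006 -0.001]
17 top [674.6 106.9  44.6] 783 z 104.0 tilt [-0.003 -0.   ]
scene bottle_a 0.7 [198. 237.] 1237 med [725. -76. 137.] lo [ 697. -103.   60.] hi [746. -57. 215.]
scene bottle_a 0.59 [262. 392.] 1735 med [677. 284. 132.] lo [647. 252.  30.] hi [693. 308. 215.]
scene mortar 0.65 [291. 434.] 1488 med [637. 376.  44.] lo [616. 336.  16.] hi [688. 419.  72.]
scene scoop 0.81 [160. 262.] 325 med [ 521. -203.   22.] lo [ 505. -295.    2.] hi [ 548. -167.   29.]
top bottle_a 0.92 [153. 366.] 594 med [699. -84. 137.] lo [ 680. -117.   12.] hi [729. -59. 218.]
top bottle_a 0.76 [162. 242.] 547 med [648. 261. 139.] lo [628. 240.  31.] hi [678. 291. 218.]
top mortar 0.81 [167. 211.] 808 med [663. 383.  37.] lo [616. 335.   7.] hi [699. 418.  74.]
top scoop 0.67 [216. 405.] 324 med [ 520. -203.   20.] lo [ 505. -298.   -2.] hi [ 544. -170.   33.]
18 scene [679.9 110.4  47. ] 1223 z 103.2 tilt [0.005 0.001]
18 top [674.3 107.1  45.3] 812 z 104.1 tilt [ 0.011 -0.006]
```

View pics/scene18.png

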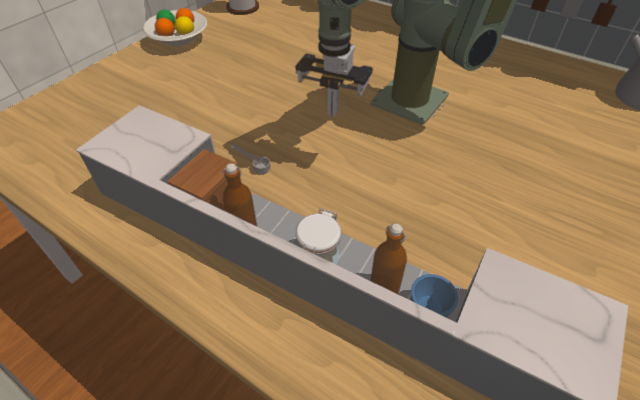

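View pics/top18.png

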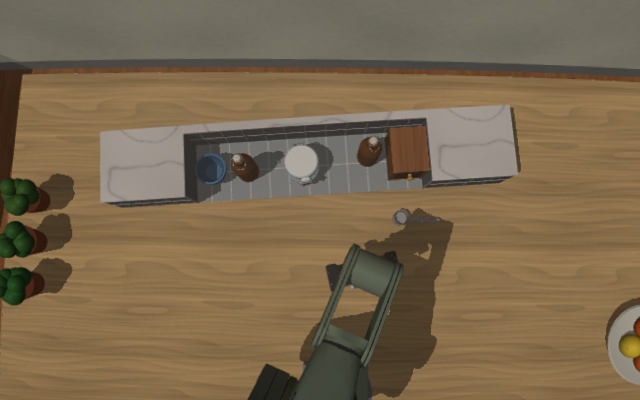

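The lid at top pixel (301,161) is well inside the tile front line. The lid is level and still 3 mm lower than at the start, so the clamp is shut. The bystanders' positions have not changed.

```bash
python3 -c "
from cell import bot
print(bot.hand_in())"
```

```text
the job is handed in; nothing more can be done
None
```

The clamp lever is shut, and the jar stands upright in the free place in the niche with nothing sticking out past the tiles. I handed the job in at about 20 s of the 51 s allowed.

**Clamp:** I pressed the lever down with the closed fingertip, following its arc. The force was about 3.5 N partway down and fell to zero when it snapped. The lid then measured 3 mm lower (107 to 104 mm), and it stayed there to the end.

**Push:** My first two pushes, on the jar wall with the fingers either side of the clamp, did not go well. They gave about 15 N sideways and 15 N down, and the jar leaned about 0.02 rad. I stopped and pushed on the shut lever with the closed finger instead. The first moments of that gave the same 15 N, until I raised the commanded height slightly. It then slid at about 4–10 N. The jar leaned forward up to about 0.02 rad early in this push, with the finger holding its rear up by about 2 N. I corrected that, and it never tipped further or left the counter.

**Last checks:**
- **Position:** The jar axis is about 88 mm inside the tile front, so the clamp's outermost part is about 22 mm inside. It is roughly 17 mm left of the niche middle.
- **Upright:** The lid is level within the depth noise.
- **Bystanders:** The bottles, mortar and scoop match their starting positions within a few mm.
- **Robot:** The arm is well clear and touching nothing.

**Disagreement:** The two cameras differ by about 5 mm in x and 3 mm in y. I relied mainly on the top view, because the known fingertip position showed the scene camera reading high. The 22 mm margin is larger than that difference.

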